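# Check the pan-rail corner with a square

### The arm

A 6-joint arm with a two-finger parallel gripper is mounted at the origin on the work surface. World frame = base frame: x ahead of the robot, y to its left, z up, the work surface at z = 0. Lengths are in m, angles in rad, forces in N, time in s.
With the tool pointing down it reaches from about 0.35 to 0.975 m from the base axis. Payload 4.9 kg.
Tool frame: the origin (TCP) lies midway between the tips of the shut fingers; the grasp point (between the pads) lies 19 mm behind it; z points along the fingers, y is the direction in which the jaws open and shut (so a half turn about z gives the same grasp; the last joint's range is limited). The gripper opens to 85 mm and grips with 20 to 120 N. Pads are 22 mm wide; open, the fingers measure 114 mm over their backs; the gripper's body (76 mm by 85 mm) begins 54 mm behind the grasp point. The pads swing forward as they close: fully open they stand 13 mm farther back than shut.
Start: joints at [-1.26, 0.053, 1.613, -0, 1.476, -0.119], TCP at [0.26, -0.568, 0.231] pointing down, gripper open.
Joint ranges: [-3.01, 3.01], [-1.01, 2.22], [0.06, 2.58], [-1.02, 4.17], [0.09, 2.62], [-3.14, 3.14]. Speed limits (rad/s): [2.57, 2.57, 3.14, 3.14, 3.14, 3.14].

### API

Orientations are given as a unit quaternion [w, x, y, z].
In Python, from plant import state, grab_frame, camera_info, job_done, cut_out gives the robot as it stands.
- The arm moves only by the tool step_arm, never from a script. Its argument "moves" is a list of rows, each a list of 7 numbers: the shift along the tool's x, y, z in m, then the turn, a rotation vector about the tool's x, y, z in rad, then the finger opening in m, from 0 to 0.0854. A call has 1 to 8 rows; each row shifts and turns the commanded pose from where the row before left it, along the tool's axes as they then stand; what a row does not reach is not made up. A row lasts 1/10 s, in which the tool goes at most 50 mm and 8.59 degrees, less where a joint would pass 70% of its speed; a pose out of reach is approached as far as the arm can. A call is refused whole if a number of a shift passes 0.05 or a number of a turn 0.15, either way. A call with a gripper value outside its range is refused whole. The fingers move at their own pace and stop on an object; the grip force is fixed at half the most. Time passes only in rows, so rows that do not move let the fingers close. It gives the time, the measured TCP pose, the force and the opening at its end, in the units of the state.
- state(): the state, without advancing time (a new reading comes with each control period).
- grab_frame(name): name is "scene" or "top" or "wrist"; returns (picture, depth): 400x640x3 uint8, red, green, blue; 400x640 float32, m along the optical axis (not along the pixel's ray), 0 where there is no reading.
- camera_info(name): a dict with "intrinsics" (3x3 intrinsics, pixels), "world_from_camera" (4x4, takes a point from camera to world coordinates). Camera axes: x right, y down, z forward; pixel columns grow to the right and rows downward; lengths in m; the calibration is good to about 2 mm. A picture is of the moment at which its call begins: read the wrist's pose just before it. camera_info takes no time and is no camera call; for the wrist camera it gives the pose at the moment of the call.
- job_done(): hands the job in, once; it reports no verdict.
Trained networks look in the newest picture that a camera, given by its name, has taken for a name from the list of things; names that differ only in an ending like _2 or _b are one class to them, and where a whole thing is asked for, a point or a joint stands for the part that bears it (a point fixed in the world has none). Each returns a list of dicts, best first, with "conf" (0 to 1); they miss things now and then, are a little off and sometimes report something else, mostly with a low value. They report only what shows in the picture. A call takes as long as a camera call. They do not tell look-alikes from the thing itself.
- cut_out(camera, query): "mask" (400x640 bool, what is visible of it) and "point" ([column, row] in pixels, amid what is visible of it).
The state is a dict: "time": time; "joint_pos": joint angles; "joint_vel": joint speeds; "joint_efforts": joint torques, N m; "tool_pos": TCP position; "tool_rot": TCP orientation; "contact_force": force on the tool from outside, world axes, zero at the start; "ft_torque": the same for the moment, N m; "gripper_width": opening from 0.0 (shut) to 1.0 (fully open).
Only numpy, scipy, OpenCV 4.12 (cv2) and the standard library are available. Lean on these libraries where they do the work, as an engineer would, in place of code of your own. Each camera call takes 0.05 s, during which the arm holds its last target.

### The job

Pick up the steel square by its red handle and press its outer corner snugly into the inside corner of the rail frame, so that its two outer edges lie flush, without a gap, along both rails and the loose blue end rail is pushed fully home. Press on both rails at once with about 10 N each, never over 22 N, hold that for a second, then lay the square back flat on the white board and let go. Only the square may touch the frame; leave the other things where they are.

Things in the scene. Friction and masses are not known exactly. Their poses are not given: they have to be found in the camera images.
- square_grip (a point): Point on the axis of the steel set square's upright red handle block (40 mm along the square's x, 26 mm along its y, from 10 to 76 mm above the square's underside), 56 mm above the underside. Axes as square. The square starts lying flat on the board
- square_corner (a point): The outer corner of the square, at mid-thickness (5 mm above its underside); same axes as square_grip
- square: Flat steel L plate 10 mm thick with the handle on it, about 0.36 kg. Origin on its underside below the handle's axis, z up. The L's outer corner is at x +40, y -40 mm; from there one leg runs 125 mm along -x (outer edge faces -y), the other 125 mm along +y (outer edge faces +x); legs 28 mm wide, the inside of the corner filled in
- frame: Rail frame on the counter. Origin near the inside corner of its two rails, at counter height, z up. Dark metal back rail: its inner face faces -x, runs 190 mm along +y, and was clamped in its slots anywhere from x = -10 to x = +10 mm (not measured). Blue end rail, when home: inner face at y = 0 facing +y, to x = -177 mm. Rails 14 mm thick, 44 mm high; hinge post outside the corner 56 mm high. Inside is bare counter
- end_rail (a joint): Angle (rad) of the loose blue end rail about the upright hinge at the frame's origin: 0 = home against its stop, square to the back rail; positive = its free end leans inwards (to frame +y), at most 0.14 at the start. It stays where it is left; 2 to 4 N on its inner face moves it; at 0 it stops hard
- end_rail_tip (a point): Free end of the blue rail's inner face, half-way up, 177 mm from the hinge
- board: White cutting board fixed on the counter, 300 mm (its x) by 250 mm (its y), 12 mm thick; origin at the centre of its underside
- ramekin: Bystander: white bowl, 70 mm across, 42 mm high, on the far left part of the board; origin under its centre
- driver: Bystander: orange screwdriver 190 mm long lying on the counter beyond the frame
- spice_jar: Bystander: amber jar 48 mm across, 95 mm high, beyond the frame
- oil_bottle: Bystander: green bottle 64 mm across, 200 mm high, to the far right
- steel_bowl: Bystander: steel bowl 140 mm across, 60 mm high, on the right
- mug: Bystander: blue mug 80 mm across, 90 mm high, beyond the board
- spoon: Bystander: wooden spoon 200 mm long, near right
Things that resemble listed ones, but are neither listed nor needed, are in the scene too. Leave any brown or purple look-alike of the square alone.

How it is judged:
By the outcome, as a careful person would: the job done as asked, in the order asked, and still so for the second after the job is handed in, with the robot touching nothing.
It also fails if it takes over 64 s, if anything falls off the work surface, if the arm or the gripper's body presses on something with over 40 N, if the wrist force passes 120 N, or if a joint passes its speed limit or range.

## Working session

There is one attempt and no reset: what is moved stays moved. The work goes in short steps, Python scripts to look and compute and a tool call to move; the robot and the scene stay as the last step left them, time stands still between calls to the robot, and variables do not carry over. Pictures are saved under pics/ and viewed, and the job is handed in when it is done.

Besides the shell and the picture viewer there is one more tool, called after "Request:" as name(argument=value, ...), one argument or row to a line, values as JSON. step_arm: Moves the arm, as the interface text tells. Its arguments: {"type":"object","properties":{"moves":{"type":"array"}},"required":["moves"]}

```bash
mkdir -p pics; ls; python3 - <<'E'
from plant import *
import cv2,numpy as np
np.set_printoptions(precision=4,suppress=True)
s=state();print(s)
for n in ["scene","top","wrist"]:
    p,d=grab_frame(n);cv2.imwrite(f"pics/{n}0.png",p[:,:,::-1]);np.savez(f"{n}0.npz",p=p,d=d)
    c=camera_info(n);print(n,c)
print(state()["time"])
E
```

```text
pics
{'time': 0.0, 'joint_pos': array([-1.26  ,  0.0534,  1.6143,  0.    ,  1.476 , -0.119 ]), 'joint_vel': array([-0.0005, -0.0015,  0.0004, -0.0019, -0.0005,  0.0003]), 'joint_efforts': array([  0.0006, -39.3686, -37.0175,  -0.0001,   0.0071,  -0.    ]), 'tool_pos': array([ 0.2602, -0.5676,  0.2301]), 'tool_rot': array([-0.001 ,  0.977 ,  0.2132, -0.0001]), 'contact_force': array([-0.1528,  0.0822,  0.4184]), 'ft_torque': array([ 0.0022, -0.0218, -0.0365]), 'gripper_width': 1.0007647480812571}
scene {'intrinsics': array([[368.5055,   0.    , 324.9044],
       [  0.    , 368.5055, 200.0497],
       [  0.    ,   0.    ,   1.    ]]), 'world_from_camera': array([[-0.2214,  0.5219, -0.8238,  1.357 ],
       [ 0.975 ,  0.137 , -0.1752,  0.1758],
       [ 0.0214, -0.842 , -0.5391,  0.6489],
       [ 0.    ,  0.    ,  0.    ,  1.    ]])}
top {'intrinsics': array([[451.1493,   0.    , 317.8342],
       [  0.    , 451.1493, 201.6699],
       [  0.    ,   0.    ,   1.    ]]), 'world_from_camera': array([[ 0.0259, -0.9981,  0.0563,  0.3603],
       [-0.9997, -0.0257,  0.0046, -0.0115],
       [-0.0031, -0.0564, -0.9984,  1.5358],
       [ 0.    ,  0.    ,  0.    ,  1.    ]])}
wrist {'intrinsics': array([[310.3089,   0.    , 321.0571],
       [  0.    , 310.3089, 195.9947],
       [  0.    ,   0.    ,   1.    ]]), 'world_from_camera': array([[ 0.4163, -0.8735, -0.2523,  0.324 ],
       [-0.9092, -0.4005, -0.1134, -0.5387],
       [-0.002 ,  0.2766, -0.961 ,  0.3737],
       [ 0.    ,  0.    ,  0.    ,  1.    ]])}
0.15
```

View pics/scene0.png

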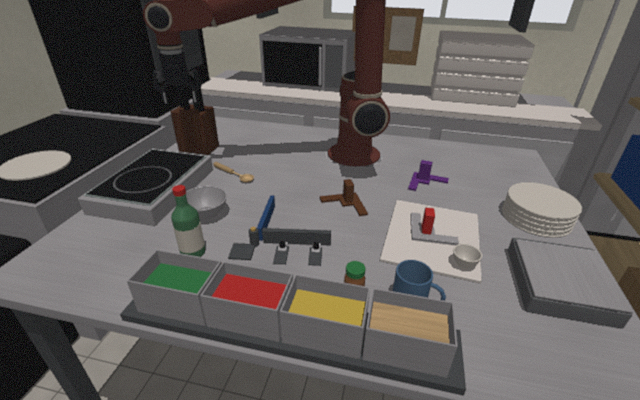

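View pics/top0.png

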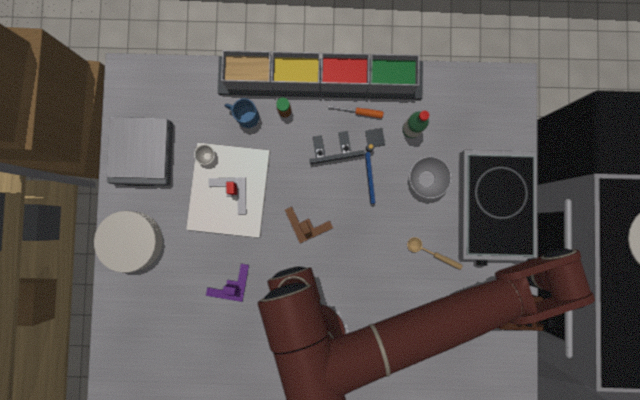

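View pics/wrist0.png

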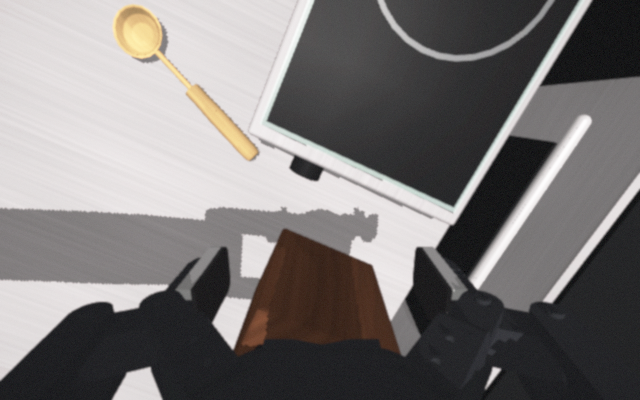

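The square (red handle) is at top-view (232,188), with its L corner at (245,180). The frame corner is at about (369,150): the dark back rail runs left and the blue rail runs down to (373,203). The purple and brown look-alikes are at (230,290) and (308,230). Next I'll measure them roughly.

```bash
cat > h.py <<'E'
from plant import *
import cv2,numpy as np
from scipy.spatial.transform import Rotation as R
np.set_printoptions(precision=4,suppress=True)
def pts(cam,d,mask=None):
    """Return Nx3 world points + pixel idx"""
    K=cam["intrinsics"];T=cam["world_from_camera"]
    m=(d>0) if mask is None else mask&(d>0)
    v,u=np.nonzero(m);z=d[v,u]
    P=np.c_[(u-K[0,2])/K[0,0]*z,(v-K[1,2])/K[1,1]*z,z]
    return P@T[:3,:3].T+T[:3,3],u,v
def onplane(cam,uv,h):
    K=cam["intrinsics"];T=cam["world_from_camera"]
    uv=np.atleast_2d(uv).astype(float)
    r=np.c_[(uv[:,0]-K[0,2])/K[0,0],(uv[:,1]-K[1,2])/K[1,1],np.ones(len(uv))]@T[:3,:3].T
    return T[:3,3]+r*((h-T[2,3])/r[:,2])[:,None]
def proj(cam,P):
    K=cam["intrinsics"];T=cam["world_from_camera"]
    q=(np.atleast_2d(P)-T[:3,3])@T[:3,:3];q=q@K.T
    return q[:,:2]/q[:,2:]
def rot(q): # wxyz
    return R.from_quat(np.r_[q[1:],q[0]])
E
python3 - <<'E'
from h import *
p,d=grab_frame("top");cam=camera_info("top")
for q in ["square","frame","end_rail","square_grip","board","ramekin"]:
    for r in cut_out("top",q)[:3]:
        P,u,v=pts(cam,d,r["mask"])
        print(q,round(r["conf"],2),r["point"],len(P),P.mean(0) if len(P) else 0,P.min(0) if len(P) else 0,P.max(0) if len(P) else 0)
for n,uv,h in [("sqcorner",(246,180),.022),("sq legx end",(242,214),.022),("sq legy",(209,181),.022),("handle",(232,188),.088)]:
    print(n,onplane(cam,uv,h))
for n,uv,h in [("back L",(310,163),.044),("corner",(367,153),.044),("blue tip",(372,203),.044)]:
    print(n,onplane(cam,uv,h))
cv2.imwrite("pics/topz.png",cv2.resize(p[90:250,170:430,::-1],None,fx=3,fy=3,interpolation=cv2.INTER_CUBIC))
E
```

```text
square 0.94 [234.5, 291.8] 725 [0.155  0.2762 0.0221] [ 0.105   0.2248 -0.0046] [0.2303 0.3688 0.0852]
square 0.68 [237.7, 189.0] 671 [0.4792 0.2803 0.0349] [0.4007 0.2394 0.0119] [0.5225 0.3673 0.096 ]
square 0.58 [303.0, 228.9] 672 [0.361  0.0382 0.02  ] [ 0.3084 -0.051  -0.0035] [0.4229 0.1065 0.0864]
frame 0.84 [359.3, 152.4] 1410 [ 0.6144 -0.1159  0.022 ] [ 0.4448 -0.2217 -0.0081] [0.7096 0.0331 0.0606]
end_rail 0.61 [368.2, 179.9] 251 [ 0.5211 -0.1749  0.0406] [ 0.4448 -0.1908  0.0037] [ 0.6081 -0.1587  0.0537]
square_grip 0.95 [231.2, 288.5] 689 [0.1543 0.2775 0.0229] [ 0.1088  0.2268 -0.0028] [0.2303 0.3688 0.0852]
square_grip 0.73 [237.1, 189.3] 717 [0.4761 0.2801 0.0337] [0.3977 0.2366 0.0063] [0.5225 0.3674 0.096 ]
square_grip 0.69 [304.6, 229.7] 595 [0.3619 0.0386 0.0217] [ 0.312  -0.0477 -0.0033] [0.4229 0.1023 0.0864]
board 0.77 [226.7, 195.2] 5420 [0.4725 0.2996 0.0129] [ 0.3243  0.1689 -0.0037] [0.6371 0.4387 0.0595]
ramekin 0.88 [201.2, 152.0] 317 [0.5954 0.3832 0.0349] [0.5583 0.3458 0.0104] [0.6263 0.4168 0.0599]
ramekin 0.38 [414.3, 123.4] 488 [ 0.6936 -0.3054  0.1226] [ 0.6722 -0.3455  0.0035] [ 0.7296 -0.2829  0.212 ]
sqcorner [[0.5126 0.2395 0.022 ]]
sq legx end [[0.3977 0.2489 0.022 ]]
sq legy [[0.506  0.3642 0.022 ]]
handle [[0.4789 0.2728 0.088 ]]
back L [[0.5726 0.0248 0.044 ]]
corner [[ 0.611  -0.1641  0.044 ]]
blue tip [[ 0.4447 -0.184   0.044 ]]
```

View pics/topz.png

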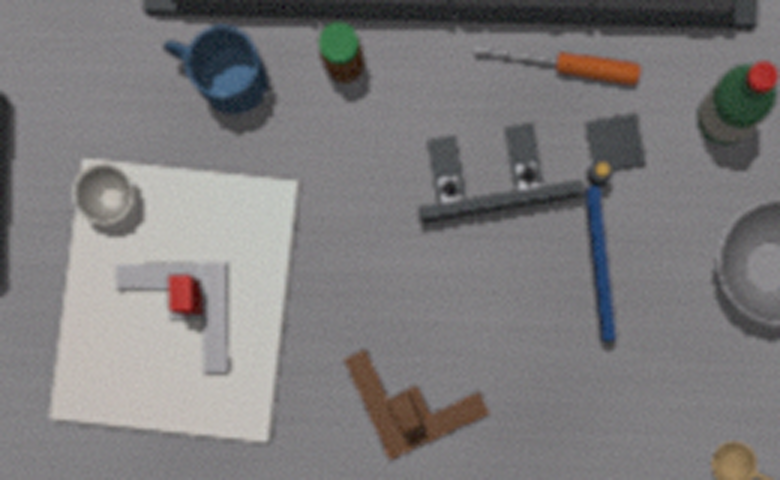

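```bash
cat >> h.py <<'E'
def plan(p0,R0,p1,R1,n,grip=0.0854,dec=3):
    """rows in tool axes, rounded, re-integrated so rounding doesn't drift"""
    rv=(R0.inv()*R1).as_rotvec()
    p=np.array(p0,float);Rc=R0;rows=[]
    for i in range(1,n+1):
        pt=np.array(p0)+(np.array(p1)-p0)*i/n; Rt=R0*R.from_rotvec(rv*i/n)
        s=np.round(Rc.inv().apply(pt-p),dec)+0.;t=np.round((Rc.inv()*Rt).as_rotvec(),dec)+0.
        p=p+Rc.apply(s);Rc=Rc*R.from_rotvec(t)
        rows.append([*[round(float(x),dec) for x in s],*[round(float(x),dec) for x in t],grip])
    for i in range(0,n,8): print(str(rows[i:i+8]).replace(" ",""))
    return p,Rc
def down(yaw): # tool x at yaw, z down
    c,s=np.cos(yaw),np.sin(yaw)
    return R.from_matrix(np.array([[c,s,0],[s,-c,0],[0,0,-1.]]))
E
python3 - <<'E'
from h import *
s=state();p,Rc=s["tool_pos"],rot(s["tool_rot"])
c=camera_info("wrist")["world_from_camera"];print("cam in tool",Rc.inv().apply(c[:3,3]-p));print(Rc.as_matrix())
plan(p,Rc,[0.64,-0.07,0.33],down(np.pi-.001+.1),20)
E
```

```text
cam in tool [ 0.07   -0.     -0.1433]
[[ 0.909   0.4167 -0.    ]
 [ 0.4167 -0.909   0.0001]
 [ 0.     -0.0001 -1.    ]]
[[0.028,-0.015,-0.005,0.0,0.0,-0.141,0.0854],[0.029,-0.01,-0.005,0.0,0.0,-0.14,0.0854],[0.031,-0.007,-0.005,0.0,0.0,-0.141,0.0854],[0.031,-0.002,-0.005,0.0,0.0,-0.14,0.0854],[0.031,0.002,-0.005,0.0,0.0,-0.141,0.0854],[0.031,0.007,-0.005,0.0,0.0,-0.14,0.0854],[0.029,0.011,-0.005,0.0,0.0,-0.141,0.0854],[0.028,0.014,-0.004,0.0,0.0,-0.14,0.0854]]
[[0.025,0.019,-0.005,0.0,0.0,-0.141,0.0854],[0.022,0.022,-0.005,0.0,0.0,-0.14,0.0854],[0.019,0.025,-0.005,0.0,0.0,-0.141,0.0854],[0.016,0.027,-0.005,0.0,0.0,-0.14,0.0854],[0.011,0.029,-0.005,0.0,0.0,-0.141,0.0854],[0.008,0.031,-0.005,0.0,0.0,-0.141,0.0854],[0.003,0.031,-0.005,0.0,0.0,-0.14,0.0854],[-0.002,0.031,-0.005,0.0,0.0,-0.141,0.0854]]
[[-0.006,0.031,-0.005,0.0,0.0,-0.14,0.0854],[-0.01,0.03,-0.005,0.0,0.0,-0.141,0.0854],[-0.014,0.027,-0.005,0.0,0.0,-0.14,0.0854],[-0.018,0.026,-0.005,0.0,0.0,-0.141,0.0854]]
```

Request:
step_arm(
  moves=[
    [0.028,-0.015,-0.005,0,0,-0.14,0.0854],
    [0.029,-0.01,-0.005,0,0,-0.14,0.0854],
    [0.031,-0.007,-0.005,0,0,-0.14,0.0854],
    [0.031,-0.002,-0.005,0,0,-0.14,0.0854],
    [0.031,0.002,-0.005,0,0,-0.14,0.0854],
    [0.031,0.007,-0.005,0,0,-0.14,0.0854],
    [0.029,0.011,-0.005,0,0,-0.14,0.0854],
    [0.028,0.014,-0.005,0,0,-0.14,0.0854],
  ],
)

```text
time: 1.3
tool_pos: [0.4129, -0.3679, 0.2717]
tool_rot: [0.0, 0.713, 0.702, -0.0]
contact_force: [0.6, -0.6, 0.7]
gripper_width: 0.999
```

Request:
step_arm(
  moves=[
    [0.025,0.019,-0.005,0,0,-0.14,0.0854],
    [0.022,0.022,-0.005,0,0,-0.14,0.0854],
    [0.019,0.025,-0.005,0,0,-0.14,0.0854],
    [0.016,0.027,-0.005,0,0,-0.14,0.0854],
    [0.011,0.029,-0.005,0,0,-0.14,0.0854],
    [0.008,0.031,-0.005,0,0,-0.14,0.0854],
    [0.003,0.031,-0.005,0,0,-0.14,0.0854],
    [-0.002,0.031,-0.005,0,0,-0.14,0.0854],
  ],
)

```text
time: 2.1
tool_pos: [0.5664, -0.1698, 0.3117]
tool_rot: [0.0, 0.231, 0.973, -0.0]
contact_force: [0.6, -0.7, 0.0]
gripper_width: 1.001
```

Request:
step_arm(
  moves=[
    [-0.006,0.031,-0.005,0,0,-0.14,0.0854],
    [-0.01,0.03,-0.005,0,0,-0.14,0.0854],
    [-0.014,0.027,-0.005,0,0,-0.14,0.0854],
    [-0.018,0.026,-0.005,0,0,-0.14,0.0854],
    [0,0,0,0,0,0,0.0854],
    [0,0,0,0,0,0,0.0854],
  ],
)

```text
time: 2.7
tool_pos: [0.6427, -0.0718, 0.3312]
tool_rot: [-0.0, -0.044, 0.999, -0.0]
contact_force: [0.6, -0.3, -2.0]
gripper_width: 1.0
```

```bash
python3 - <<'E'
from h import *
s=state();print(s["time"],s["tool_pos"],rot(s["tool_rot"]).as_matrix(),s["joint_pos"],s["contact_force"])
c=camera_info("wrist");p,d=grab_frame("wrist");cv2.imwrite("pics/w1.png",p[:,:,::-1])
import pickle;pickle.dump((c,p,d),open("w1.pkl","wb"))
E
```

```text
2.7 [ 0.6427 -0.0718  0.3312] [[-0.9961 -0.0879 -0.0004]
 [-0.0879  0.9961 -0.0004]
 [ 0.0005 -0.0003 -1.    ]] [-0.226   0.0643  1.4366 -0.0005  1.6411 -1.8849] [ 0.5618 -0.2537 -1.993 ]
```

View pics/w1.png

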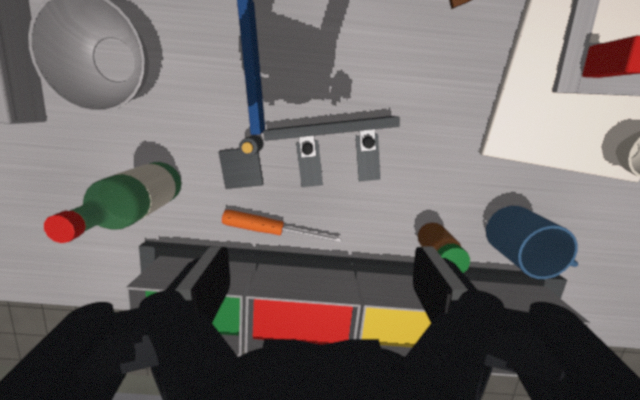

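The frame shows at the top centre: hinge at (248,147), back rail from (265,130) to (399,120). The blue rail is cut off at the top edge, so I'll back the camera up.

Request:
step_arm(
  moves=[
    [0.04,0.01,0,0,0,0,0.0854],
    [0.045,0.01,0,0,0,0,0.0854],
    [0.0,0.0,0,0,0,0,0.0854],
    [0.0,0.0,0,0,0,0,0.0854],
  ],
)

```text
time: 3.15
tool_pos: [0.555, -0.0605, 0.3314]
tool_rot: [0.0, -0.043, 0.999, -0.0]
contact_force: [-0.0, -0.2, 0.4]
gripper_width: 1.0
```

```bash
python3 - <<'E'
from h import *
import pickle
s=state();print(s["time"],s["tool_pos"],s["contact_force"])
c=camera_info("wrist");p,d=grab_frame("wrist");cv2.imwrite("pics/w2.png",p[:,:,::-1])
e=cut_out("wrist","end_rail");f=cut_out("wrist","frame")
pickle.dump((c,p,d,e,f),open("w2.pkl","wb"))
for r in e+f: print(r["conf"],r["point"],r["mask"].sum())
P,u,v=pts(c,d)
# heights map
Z=np.zeros(d.shape);Z[v,u]=P[:,2]
X=np.zeros(d.shape);X[v,u]=P[:,0];Y=np.zeros(d.shape);Y[v,u]=P[:,1]
hsv=cv2.cvtColor(p,cv2.COLOR_RGB2HSV)
print("counter z",np.median(P[(abs(P[:,2])<.015),2]))
top=(abs(Z-.044)<.006)
roi=(X>.4)&(X<.66)&(Y>-.25)&(Y<.06)
m=top&roi;blue=m&(hsv[...,0]>95)&(hsv[...,0]<130)&(hsv[...,1]>100);gray=m&~blue
for n,q in (("blue",blue),("gray",gray)):
    print(n,q.sum());
    if q.sum(): print(cv2.minAreaRect(np.c_[X[q],Y[q]].astype(np.float32)*1000),np.median(Z[q]))
o=p.copy();o[blue]=[0,255,255];o[gray]=[255,0,0]
cv2.imwrite("pics/w2m.png",cv2.resize(o[0:300,100:500,::-1],None,fx=2,fy=2,interpolation=cv2.INTER_NEAREST))
cv2.imwrite("pics/w2z.png",cv2.resize(p[0:300,100:500,::-1],None,fx=2,fy=2,interpolation=cv2.INTER_CUBIC))
E
```

```text
3.15 [ 0.555  -0.0605  0.3314] [-0.0205 -0.2415  0.3605]
0.81 [242.3, 129.7] 2089
0.92 [255.8, 188.3] 7340
counter z 0.0008170475921305265
blue 1385
((530.9639282226562, -174.736328125), (169.93336486816406, 14.17068862915039), 7.448775291442871) 0.04433276641368855
gray 1457
((540.4140625, -80.19723510742188), (199.46824645996094, 215.6545867919922), 2.5635902881622314) 0.04431470065724524
```

View pics/w2z.png

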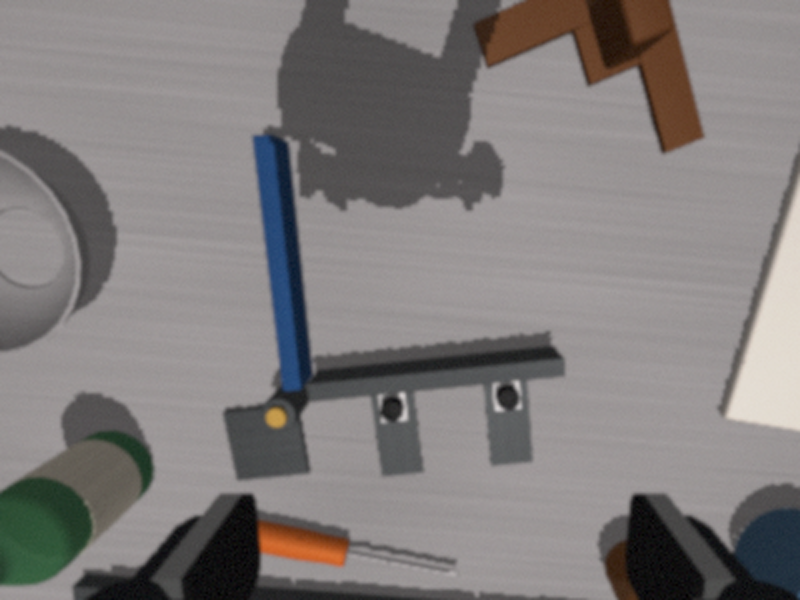

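View pics/w2m.png

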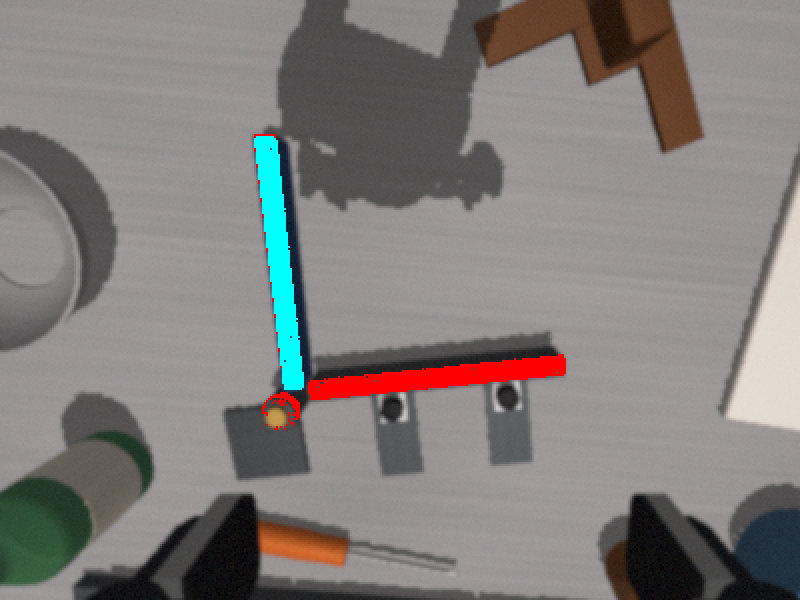

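The picture shows the blue rail's inner side face, with its top running from (265,135) to (293,388). The back rail's top runs from (310,388) to (565,365) and the hinge post is at (282,412). The masks fit well, so I'll fit the lines.

```bash
python3 - <<'E'
from h import *
import pickle
c,p,d,e,f=pickle.load(open("w2.pkl","rb"))
P,u,v=pts(c,d);Z=np.zeros(d.shape);Z[v,u]=P[:,2]
X=np.zeros(d.shape);X[v,u]=P[:,0];Y=np.zeros(d.shape);Y[v,u]=P[:,1]
hsv=cv2.cvtColor(p,cv2.COLOR_RGB2HSV)
m=(abs(Z-.044)<.006)&(X>.4)&(X<.66)&(Y>-.25)&(Y<.06)
blue=m&(hsv[...,0]>95)&(hsv[...,0]<130)&(hsv[...,1]>100);gray=m&~blue
n,l,st,_=cv2.connectedComponentsWithStats(gray.astype(np.uint8));k=1+np.argmax(st[1:,4]);gray=l==k
for nme,q in (("blue",blue),("gray",gray)):
    vv,uu=np.nonzero(q)
    Q=onplane(c,np.c_[uu,vv],.044)[:,:2]
    mu=Q.mean(0);w,V=np.linalg.eigh(np.cov((Q-mu).T));t=V[:,1];nn=np.array([-t[1],t[0]])
    a=(Q-mu)@t;b=(Q-mu)@nn
    # use central band to refine edges
    bins=np.linspace(a.min()+.006,a.max()-.006,15);lo=[];hi=[];cc=[]
    for i in range(14):
        s=(a>=bins[i])&(a<bins[i+1])
        lo.append(b[s].min());hi.append(b[s].max());cc.append((bins[i]+bins[i+1])/2)
    fl=np.polyfit(cc,lo,1);fh=np.polyfit(cc,hi,1)
    print(nme,len(Q),"mu",mu,"t",t,"ang",np.degrees(np.arctan2(t[1],t[0])),"len",np.ptp(a),"lo",fl,"hi",fh)
    print(" ends",mu+t*a.min(),mu+t*a.max(), "n",nn)
    if nme=="gray": tg=t if t[1]>0 else -t; mg=mu; wg=(fh[1]-fl[1])/2
    else: tb=t; mb=mu
yaw=np.arctan2(-tg[0],tg[1]);ex=np.array([np.cos(yaw),np.sin(yaw)]);ey=np.array([-ex[1],ex[0]])
print("frame yaw",yaw)
ang=np.arctan2(-(tb@ey)*np.sign(tb@ex),abs(tb@ex));print("end rail lean",ang)
# origin: hinge: post seen
gp=(abs(Z-.056)<.006)&(X>.55)&(X<.66)&(Y>-.22)&(Y<-.14)
print("post",gp.sum(),X[gp].mean(),Y[gp].mean())
E
```

```text
blue 1385 mu [ 0.5264 -0.1747] t [-0.9916 -0.1294] ang -172.56319122317464 len 0.16958122915235294 lo [ 0.0003 -0.0074] hi [-0.0006  0.0074]
 ends [ 0.6149 -0.1631] [ 0.4467 -0.1851] n [ 0.1294 -0.9916]
gray 1317 mu [ 0.5975 -0.0609] t [-0.1897  0.9818] ang 100.93605374323216 len 0.18514177608616833 lo [-0.0006 -0.0075] hi [-0.0012  0.0076]
 ends [ 0.6153 -0.1528] [0.5801 0.029 ] n [-0.9818 -0.1897]
frame yaw 0.1908701449944518
end rail lean 0.06107334599763689
post 177 0.6317315204782451 -0.17163371158940963
```

Request:
step_arm(
  moves=[
    [0.0,0.046,0.003,0,0,0.013,0.0854],
    [0.0,0.046,0.003,0,0,0.013,0.0854],
    [0.0,0.046,0.003,0,0,0.012,0.0854],
    [0.0,0.046,0.003,0,0,0.012,0.0854],
    [0.0,0.046,0.003,0,0,0.012,0.0854],
    [0.0,0.046,0.003,0,0,0.013,0.0854],
    [0.0,0.046,0.003,0,0,0.012,0.0854],
  ],
)

```text
time: 4.0
tool_pos: [0.5407, 0.2639, 0.3104]
tool_rot: [0.0, -0.0, 1.0, 0.0]
contact_force: [1.6, 0.1, 1.3]
gripper_width: 0.996
```

Request:
step_arm(
  moves=[
    [0,0,0,0,0,0,0.0854],
    [0,0,0,0,0,0,0.0854],
  ],
)

```text
time: 4.2
tool_pos: [0.5405, 0.2629, 0.3099]
tool_rot: [-0.0, -0.002, 1.0, -0.0]
contact_force: [0.4, 0.0, 0.5]
gripper_width: 1.003
```

```bash
python3 - <<'E'
from h import *
import pickle
s=state();print(s["time"],s["tool_pos"],s["tool_rot"],s["contact_force"])
c=camera_info("wrist");p,d=grab_frame("wrist");cv2.imwrite("pics/w3.png",p[:,:,::-1])
f=cut_out("wrist","square")
for r in f: print(r["conf"],r["point"],r["mask"].sum())
pickle.dump((c,p,d,f),open("w3.pkl","wb"))
P,u,v=pts(c,d);Z=np.zeros(d.shape);Z[v,u]=P[:,2]
X=np.zeros(d.shape);X[v,u]=P[:,0];Y=np.zeros(d.shape);Y[v,u]=P[:,1]
roi=(X>.37)&(X<.55)&(Y>.21)&(Y<.40)
print("z hist",np.histogram(Z[roi],bins=np.arange(-.01,.1,.005)))
hsv=cv2.cvtColor(p,cv2.COLOR_RGB2HSV)
ht=roi&(Z>.08)
print("handle top",ht.sum(),np.median(Z[ht]))
vv,uu=np.nonzero(ht);Q=onplane(c,np.c_[uu,vv],.088)[:,:2];print(cv2.minAreaRect((Q*1000).astype(np.float32)))
pl=roi&(abs(Z-.022)<.005)
n,l,st,_=cv2.connectedComponentsWithStats(pl.astype(np.uint8));k=1+np.argmax(st[1:,4]);pl=l==k
o=p.copy();o[pl]=[255,0,255];o[ht]=[0,255,0]
cv2.imwrite("pics/w3m.png",o[:,:,::-1])
E
```

```text
4.2 [0.5405 0.2629 0.3099] [-0.0003 -0.0015  1.     -0.0004] [0.4478 0.0262 0.5286]
0.89 [147.8, 21.9] 4437
0.85 [329.9, 116.9] 4292
z hist (array([    0,     0,     0,    24, 15158,    54,  3450,    10,     1,
           3,     3,     2,     1,     1,     2,     1,     1,     3,
           3,   767,    24]), array([-0.01 , -0.005,  0.   ,  0.005,  0.01 ,  0.015,  0.02 ,  0.025,
        0.03 ,  0.035,  0.04 ,  0.045,  0.05 ,  0.055,  0.06 ,  0.065,
        0.07 ,  0.075,  0.08 ,  0.085,  0.09 ,  0.095]))
handle top 41038 0.3897870189575332
((677.1334838867188, 374.9322509765625), (431.8132019042969, 734.1403198242188), 0.17217600345611572)
```

View pics/w3.png

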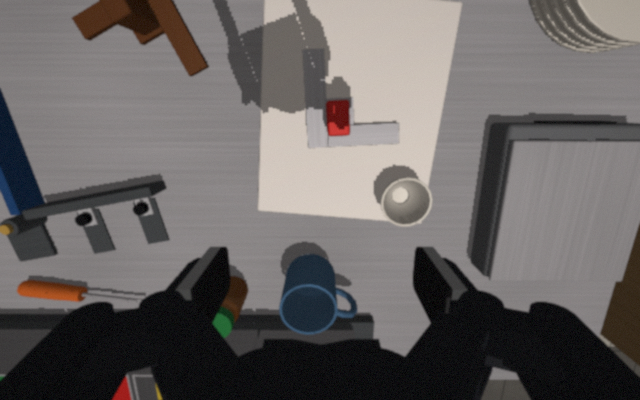

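View pics/w3m.png

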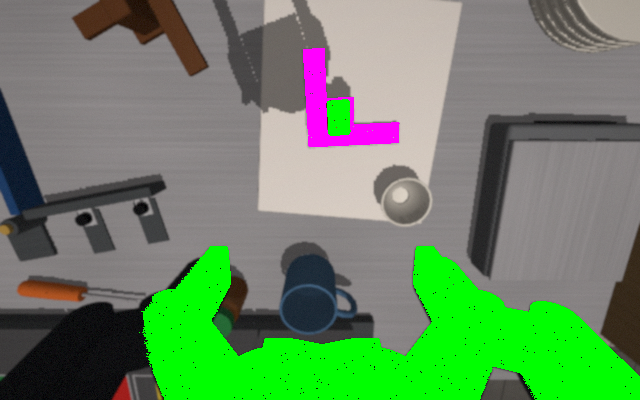

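The square's plate (magenta) and handle top (338,117) segment cleanly. Next I'll fit the outer edges.

```bash
python3 - <<'E'
from h import *
import pickle
from scipy.optimize import minimize
c,p,d,f=pickle.load(open("w3.pkl","rb"))
P,u,v=pts(c,d);sh=d.shape
Z=np.zeros(sh);Z[v,u]=P[:,2];X=np.zeros(sh);X[v,u]=P[:,0];Y=np.zeros(sh);Y[v,u]=P[:,1]
roi=(X>.37)&(X<.55)&(Y>.21)&(Y<.40)
pl=roi&(abs(Z-.022)<.005)
n,l,st,_=cv2.connectedComponentsWithStats(pl.astype(np.uint8));pl=l==1+np.argmax(st[1:,4])
ht=roi&(Z>.08)&(Z<.095)
for h,q in ((.088,ht),):
    vv,uu=np.nonzero(q);Q=onplane(c,np.c_[uu,vv],h)[:,:2];print("handle",cv2.minAreaRect((Q*1000).astype(np.float32)),Q.mean(0))
vv,uu=np.nonzero(pl);Q=onplane(c,np.c_[uu,vv],.022)[:,:2]
# outer -y edge: for each x bin min y ; outer +x edge: per y bin max x
ex,ey=[],[]
for b in np.arange(.40,.50,.004):
    s=abs(Q[:,0]-b)<.002
    if s.sum()>3: ex.append(b);ey.append(Q[s,1].min())
k=np.polyfit(ex,ey,1);print("edge -y",k,"yaw",np.arctan(k[0]),np.std(np.polyval(k,ex)-ey))
fx,fy=[],[]
for b in np.arange(.25,.355,.004):
    s=abs(Q[:,1]-b)<.002
    if s.sum()>3: fy.append(b);fx.append(Q[s,0].max())
k2=np.polyfit(fy,fx,1);print("edge +x",k2,"yaw",-np.arctan(k2[0]),np.std(np.polyval(k2,fy)-fx))
y=(k[0]*k2[1]+k[1])/(1-k[0]*k2[0]);x=np.polyval(k2,y);print("corner",x,y)
yaw=(np.arctan(k[0])-np.arctan(k2[0]))/2
e=np.array([np.cos(yaw),np.sin(yaw)]);g=np.array([-e[1],e[0]]);print("yaw",yaw,"grip",np.array([x,y])-.04*e+.04*g)
s=state();print(s["joint_pos"])
E
```

```text
handle ((481.5727233886719, 282.2197265625), (39.60039138793945, 25.62601661682129), 3.6297593116760254) [0.4812 0.2822]
edge -y [0.0508 0.2186] yaw 0.05075310450230991 0.00036743177832558946
edge +x [-0.048   0.5343] yaw 0.047933322394983796 0.0003724417999028127
corner 0.5225631253675687 0.24512694011590816
yaw 0.04934321344864685 grip [0.4806 0.2831]
[ 0.3264 -0.0398  1.5755 -0.0004  1.6059 -1.2447]
```

Request:
step_arm(
  moves=[
    [0.015,0.005,0.035,0,0,-0.012,0.0854],
    [0.015,0.005,0.035,0,0,-0.013,0.0854],
    [0.015,0.005,0.035,0,0,-0.012,0.0854],
    [0.015,0.006,0.035,0,0,-0.013,0.0854],
    [0,0,0,0,0,0,0.0854],
    [0,0,0,0,0,0,0.0854],
  ],
)

```text
time: 4.9
tool_pos: [0.4803, 0.2807, 0.1709]
tool_rot: [0.0, -0.025, 1.0, -0.0]
contact_force: [0.8, -0.0, 1.0]
gripper_width: 0.999
```

```bash
python3 - <<'E'
from h import *
s=state();print(s["time"],s["tool_pos"],s["tool_rot"],2*np.arctan2(s["tool_rot"][2],s["tool_rot"][1])-np.pi)
p,d=grab_frame("wrist");cv2.imwrite("pics/w4.png",p[:,:,::-1])
E
```

```text
4.9 [0.4803 0.2807 0.1709] [ 0.0002 -0.0248  0.9997 -0.0001] 0.049656759834131314
```

View pics/w4.png

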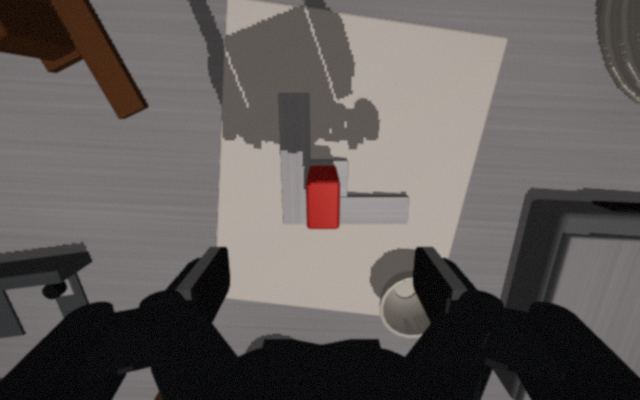

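The handle (323,200) is centred between the fingers, so I'll go down.

Request:
step_arm(
  moves=[
    [-0.001,0.001,0.035,0,0,0,0.0854],
    [0,0,0.035,0,0,0,0.0854],
    [0,0,0.03,0,0,0,0.0854],
    [0,0,0.02,0,0,0,0.0854],
    [0,0,0,0,0,0,0.0854],
  ],
)

```text
time: 5.45
tool_pos: [0.4811, 0.282, 0.0498]
tool_rot: [-0.001, -0.025, 1.0, -0.0]
contact_force: [-0.8, 0.4, -0.4]
gripper_width: 0.994
```

Request:
step_arm(
  moves=[
    [0,0,0,0,0,0,0.04],
    [0,0,0,0,0,0,0.02],
    [0,0,0,0,0,0,0.0],
    [0,0,0,0,0,0,0.0],
    [0,0,0,0,0,0,0.0],
    [0,0,0,0,0,0,0.0],
  ],
)

```text
time: 6.05
tool_pos: [0.4816, 0.283, 0.052]
tool_rot: [0.001, -0.026, 1.0, 0.0]
contact_force: [0.4, -1.1, 5.9]
gripper_width: 0.297
```

Request:
step_arm(
  moves=[
    [0,0,-0.02,0,0,0,0.0],
    [0,0,-0.04,0,0,0,0.0],
    [0,0,-0.04,0,0,0,0.0],
    [0,0,0,0,0,0,0.0],
  ],
)

```text
time: 6.45
tool_pos: [0.4836, 0.2842, 0.1565]
tool_rot: [0.005, -0.026, 1.0, 0.002]
contact_force: [0.6, 0.6, -2.4]
gripper_width: 0.3
```

```bash
python3 - <<'E'
from h import *
s=state();print(s["time"],s["tool_pos"],s["contact_force"],s["gripper_width"])
p,d=grab_frame("wrist");cv2.imwrite("pics/w5.png",p[:,:,::-1])
plan(s["tool_pos"],rot(s["tool_rot"]),[.543,-.1044,.15],down(np.pi+.191),10,0.0)
E
```

```text
6.45 [0.4836 0.2842 0.1565] [ 0.5714  0.5876 -2.4404] 0.2996690805174106
[[-0.004,-0.039,0.001,0.0,0.001,-0.014,0.0],[-0.003,-0.039,0.0,0.001,0.001,-0.014,0.0],[-0.003,-0.04,0.001,0.0,0.001,-0.014,0.0],[-0.002,-0.039,0.0,0.0,0.001,-0.014,0.0],[-0.002,-0.039,0.001,0.001,0.001,-0.014,0.0],[-0.001,-0.039,0.0,0.0,0.001,-0.014,0.0],[-0.001,-0.04,0.001,0.0,0.001,-0.014,0.0],[0.0,-0.039,0.001,0.001,0.001,-0.014,0.0]]
[[0.0,-0.039,0.0,0.0,0.001,-0.014,0.0],[0.001,-0.04,0.001,0.0,0.001,-0.014,0.0]]
```

View pics/w5.png

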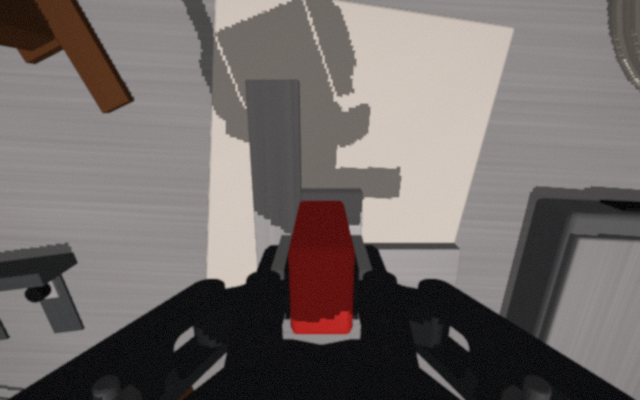

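The square is held, with the handle between the pads. I'll carry it to the frame now.

Request:
step_arm(
  moves=[
    [-0.004,-0.039,0.0,0,0,-0.014,0.0],
    [-0.003,-0.039,0.0,0,0,-0.014,0.0],
    [-0.003,-0.04,0.0,0,0,-0.014,0.0],
    [-0.002,-0.039,0.0,0,0,-0.014,0.0],
    [-0.002,-0.039,0.0,0,0,-0.014,0.0],
    [-0.001,-0.039,0.0,0,0,-0.014,0.0],
    [-0.001,-0.04,0.0,0,0,-0.014,0.0],
    [0.0,-0.039,0.0,0,0,-0.014,0.0],
  ],
)

```text
time: 7.3
tool_pos: [0.5258, -0.0295, 0.1469]
tool_rot: [-0.003, -0.082, 0.997, 0.001]
contact_force: [0.4, 0.4, -4.1]
gripper_width: 0.297
```

Request:
step_arm(
  moves=[
    [0.0,-0.039,0.0,0,0,-0.014,0.0],
    [0.001,-0.04,0.0,0,0,-0.014,0.0],
    [0,0,0,0,0,0,0.0],
    [0,0,0,0,0,0,0.0],
    [0,0,0,0,0,0,0.0],
  ],
)

```text
time: 7.8
tool_pos: [0.5389, -0.1051, 0.1482]
tool_rot: [-0.002, -0.096, 0.995, 0.001]
contact_force: [0.1, -0.3, -4.5]
gripper_width: 0.297
```

```bash
python3 - <<'E'
from h import *
import pickle
s=state();print(s["time"],s["tool_pos"],s["tool_rot"],s["contact_force"],s["ft_torque"],2*np.arctan2(s["tool_rot"][2],s["tool_rot"][1])-np.pi, rot(s["tool_rot"]).as_matrix()[:,2])
c=camera_info("wrist");p,d=grab_frame("wrist");cv2.imwrite("pics/w6.png",p[:,:,::-1])
c2=camera_info("top");p2,d2=grab_frame("top");cv2.imwrite("pics/t6.png",cv2.resize(p2[90:250,250:450,::-1],None,fx=4,fy=4,interpolation=cv2.INTER_CUBIC)[:600])
pickle.dump((c,p,d,c2,p2,d2),open("w6.pkl","wb"))
P,u,v=pts(c2,d2);m=(P[:,0]>.4)&(P[:,0]<.66)&(P[:,1]>-.25)&(P[:,1]<.06)
print(np.histogram(P[m,2],bins=np.arange(0,.2,.01)))
E
```

```text
7.8 [ 0.5389 -0.1051  0.1482] [-0.0017 -0.0957  0.9954  0.001 ] [ 0.0721 -0.298  -4.4612] [ 0.0349 -0.0042  0.0176] 0.19168197734272985 [-0.0035  0.0017 -1.    ]
(array([1827,   66,   34,   20,  129,    7,    0,    0,    0,    0,    4,
        149,  104,    4,    0,    1,    0,    0,    0]), array([0.  , 0.01, 0.02, 0.03, 0.04, 0.05, 0.06, 0.07, 0.08, 0.09, 0.1 ,
       0.11, 0.12, 0.13, 0.14, 0.15, 0.16, 0.17, 0.18, 0.19]))
```

View pics/w6.png

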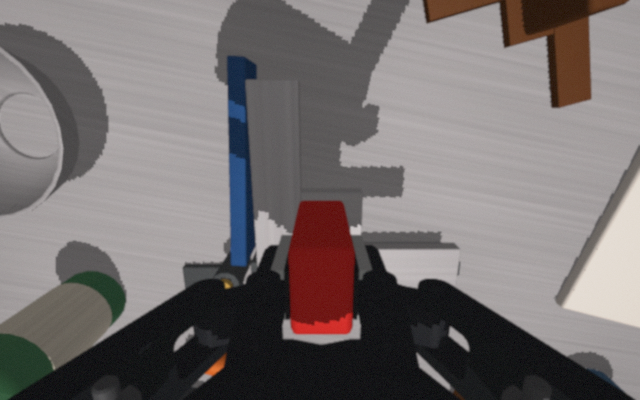

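View pics/t6.png

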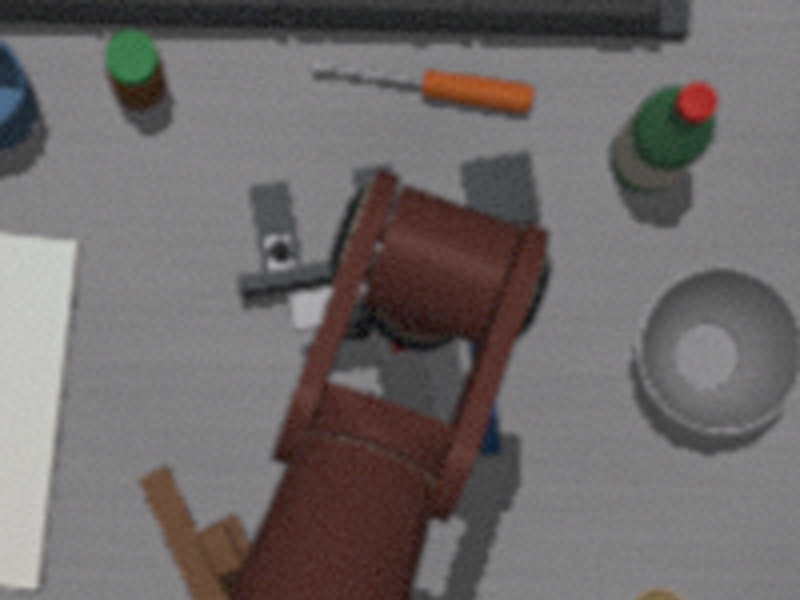

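The square hangs over the inside of the frame, with the blue rail visible left of its leg at (238,150). Next I'll check its yaw, tilt and height in hand.

```bash
cat > inhand.py <<'E'
from h import *
def fit(c,p,d,tp,zr=(.07,.14),hs=None):
    P,u,v=pts(c,d);sh=d.shape
    m=(P[:,2]>zr[0])&(P[:,2]<zr[1])&(u>200)&(u<470)&(v<275)
    hsv=cv2.cvtColor(p,cv2.COLOR_RGB2HSV)[v,u]
    m&=(hsv[:,1]<60)
    Q=P[m];uu=u[m];vv=v[m]
    for _ in range(4):
        A=np.c_[Q[:,:2]-tp[:2],np.ones(len(Q))];k=np.linalg.lstsq(A,Q[:,2],rcond=None)[0];r=Q[:,2]-A@k
        ok=abs(r)<max(.002,2*np.std(r));Q,uu,vv=Q[ok],uu[ok],vv[ok]
    return Q,uu,vv,k
E
python3 - <<'E'
from inhand import *
import pickle
c,p,d,*_=pickle.load(open("w6.pkl","rb"))
s=state();tp=s["tool_pos"]
Q,uu,vv,k=fit(c,p,d,tp)
print(len(Q),"plane slopes, z at tcp",k)
o=p.copy();o[vv,uu]=[255,0,255];cv2.imwrite("pics/w6m.png",o[:,:,::-1])
# rays onto that plane: use Q xy; left edge (min y) in rows 85..200
yaw=0.1917;e=np.array([np.cos(yaw),np.sin(yaw)]);g=np.array([-e[1],e[0]])
L=np.c_[(Q[:,:2]-tp[:2])@e,(Q[:,:2]-tp[:2])@g]
print("tool-frame extents",L.min(0),L.max(0))
a,b=[],[]
for x in np.arange(-.08,-.02,.004):
    q=abs(L[:,0]-x)<.002
    if q.sum()>2:a.append(x);b.append(L[q,1].min())
kk=np.polyfit(a,b,1);print("outer edge -y rel tool: slope,offset",kk,len(a))
E
```

```text
11082 plane slopes, z at tcp [-0.0059  0.001   0.1188]
tool-frame extents [-0.0852 -0.04  ] [0.0301 0.0852]
outer edge -y rel tool: slope,offset [-0.0009 -0.0397] 15
```

View pics/w6m.png

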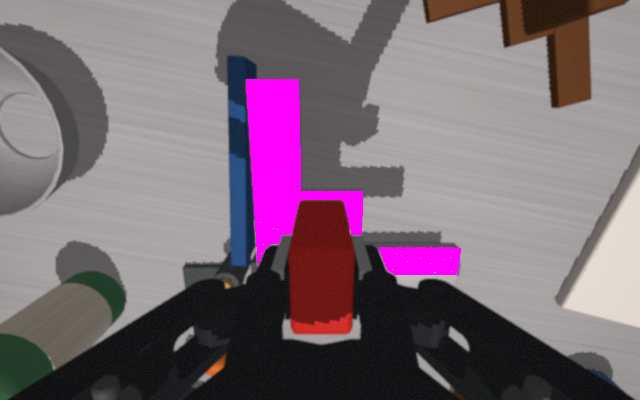

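In hand the square is aligned: edge offset −39.7 mm, slope ≈0, and the underside is 39.4 mm below the TCP. There are 19 and 25 mm of clearance to the rails, so I'll descend.

Request:
step_arm(
  moves=[
    [0,0,0.03,0,0,0,0.0],
    [0,0,0.035,0,0,0,0.0],
    [0,0,0.025,0,0,0,0.0],
    [0,0,0.014,0,0,0,0.0],
    [0,0,0.0,0,0,0,0.0],
    [0,0,0.0,0,0,0,0.0],
  ],
)

```text
time: 8.5
tool_pos: [0.5409, -0.1061, 0.0472]
tool_rot: [0.001, -0.096, 0.995, -0.0]
contact_force: [1.8, -0.5, -2.7]
gripper_width: 0.296
```

```bash
cat > st.py <<'E'
from h import *
s=state();tp=s["tool_pos"];yaw=.191
e=np.array([np.cos(yaw),np.sin(yaw),0]);g=np.array([-e[1],e[0],0])
F=s["contact_force"];M=rot(s["tool_rot"]).as_matrix()
corner=tp[:2]+.04*e[:2]-.04*g[:2]
print("t",s["time"],"tcp",tp,"dx,dy to est. seat (mm)",1000*((np.array([.5625,-.1262])-tp[:2])@e[:2]),1000*((np.array([.5625,-.1262])-tp[:2])@g[:2]))
print("F frame x,y,z",F@e,F@g,F[2],"torque",s["ft_torque"],"yaw",2*np.arctan2(s["tool_rot"][2],s["tool_rot"][1])-np.pi,"toolz",M[:,2],"grip",s["gripper_width"])
E
python3 st.py; python3 - <<'E'
from inhand import *
import pickle
s=state();tp=s["tool_pos"]
c=camera_info("wrist");p,d=grab_frame("wrist");cv2.imwrite("pics/w7.png",p[:,:,::-1]);pickle.dump((c,p,d),open("w7.pkl","wb"))
Q,uu,vv,k=fit(c,p,d,tp,(.008,.03));print(k)
E
```

```text
t 8.5 tcp [ 0.5409 -0.1061  0.0472] dx,dy to est. seat (mm) 17.366429424096573 -23.82913215956448
F frame x,y,z 1.6384118792797155 -0.8098486556938135 -2.6693095664690105 torque [0.0617 0.0372 0.0469] yaw 0.19194194898381678 toolz [ 0.0013 -0.0004 -1.    ] grip 0.295689735644287
[-0.0011 -0.0012  0.0179]
```

View pics/w7.png

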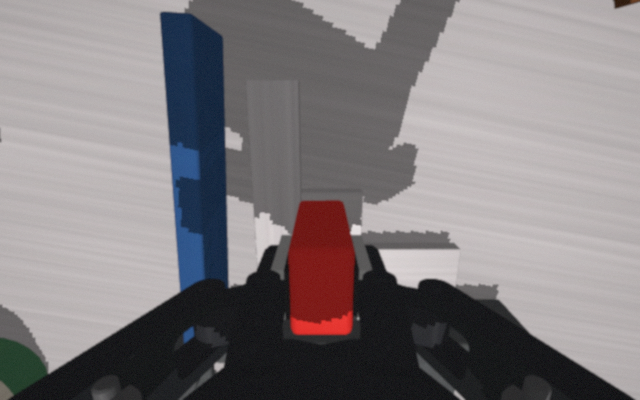

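Request:
step_arm(
  moves=[
    [-0.003,-0.003,0.002,0,0,0,0.0],
    [-0.003,-0.003,0.002,0,0,0,0.0],
    [-0.003,-0.003,0,0,0,0,0.0],
    [-0.002,-0.003,0,0,0,0,0.0],
    [0,0,0.0,0,0,0,0.0],
    [0,0,0.0,0,0,0,0.0],
    [0,0,0.0,0,0,0,0.0],
  ],
)

```text
time: 9.25
tool_pos: [0.5531, -0.116, 0.0422]
tool_rot: [-0.0, -0.095, 0.995, 0.0]
contact_force: [-0.2, -0.7, -4.4]
gripper_width: 0.302
```

```bash
python3 st.py
```

```text
t 9.25 tcp [ 0.5531 -0.116   0.0422] dx,dy to est. seat (mm) 7.2878973420881055 -11.833903622739182
F frame x,y,z -0.31165439804185735 -0.6754623346444942 -4.382954386538911 torque [-0.0603 -0.0392  0.0307] yaw 0.19114222507252832 toolz [-0.0003  0.0001 -1.    ] grip 0.30198155593398146
```

Request:
step_arm(
  moves=[
    [-0.001,-0.002,0,0,0,0,0.0],
    [-0.001,-0.002,0,0,0,0,0.0],
    [-0.001,-0.002,0,0,0,0,0.0],
    [-0.001,-0.001,0,0,0,0,0.0],
    [0,0,0.0,0,0,0,0.0],
    [0,0,0.0,0,0,0,0.0],
  ],
)

```text
time: 9.85
tool_pos: [0.5582, -0.1219, 0.042]
tool_rot: [-0.0, -0.095, 0.995, 0.0]
contact_force: [-1.2, 1.4, -4.5]
gripper_width: 0.295
```

```bash
python3 st.py
```

```text
t 9.85 tcp [ 0.5582 -0.1219  0.042 ] dx,dy to est. seat (mm) 3.3645607395407877 -5.0023883090510015
F frame x,y,z -0.915104764989292 1.5692930425047005 -4.493972327303757 torque [ 0.3007  0.2105 -0.1481] yaw 0.1911255195147885 toolz [-0.0007  0.0004 -1.    ] grip 0.29460009231544015
```

The square is touching the blue rail at about 2 N. I'll carry on gently in y.

Request:
step_arm(
  moves=[
    [0,-0.001,0,0,0,0,0.0],
    [0,-0.001,0,0,0,0,0.0],
    [-0.001,-0.001,0,0,0,0,0.0],
    [0,0,0.0,0,0,0,0.0],
    [0,0,0.0,0,0,0,0.0],
  ],
)

```text
time: 10.35
tool_pos: [0.5603, -0.125, 0.0424]
tool_rot: [0.0, -0.095, 0.995, -0.0]
contact_force: [-1.3, 1.5, -3.9]
gripper_width: 0.295
```

```bash
python3 st.py
```

```text
t 10.35 tcp [ 0.5603 -0.125   0.0424] dx,dy to est. seat (mm) 1.988241014581631 -1.5660990477356938
F frame x,y,z -1.019409728181428 1.7319839603466058 -3.886570167609976 torque [ 0.2702  0.1503 -0.1943] yaw 0.19127960112166376 toolz [ 0.0004 -0.0003 -1.    ] grip 0.295128964670332
```

Request:
step_arm(
  moves=[
    [-0.0005,-0.0005,0,0,0,0,0.0],
    [-0.0005,-0.0005,0,0,0,0,0.0],
    [-0.0005,0,0,0,0,0,0.0],
    [0,0,0.0,0,0,0,0.0],
    [0,0,0.0,0,0,0,0.0],
  ],
)

```text
time: 10.85
tool_pos: [0.5619, -0.1256, 0.0424]
tool_rot: [0.0, -0.096, 0.995, -0.0]
contact_force: [-1.1, 2.0, -4.1]
gripper_width: 0.299
```

```bash
python3 st.py
```

```text
t 10.85 tcp [ 0.5619 -0.1256  0.0424] dx,dy to est. seat (mm) 0.4938351121751562 -0.7041065720073872
F frame x,y,z -0.6752720013211558 2.1356158321784418 -4.10013198444384 torque [ 0.3062  0.2169 -0.1462] yaw 0.19130027243031966 toolz [ 0.0003 -0.0001 -1.    ] grip 0.2994408722273766
```

Request:
step_arm(
  moves=[
    [-0.0005,-0.0005,0,0,0,0,0.0],
    [-0.0005,-0.0005,0,0,0,0,0.0],
    [0,0,0.0,0,0,0,0.0],
    [0,0,0.0,0,0,0,0.0],
  ],
)

```text
time: 11.25
tool_pos: [0.563, -0.1264, 0.0423]
tool_rot: [0.0, -0.095, 0.995, -0.0]
contact_force: [-0.6, 1.5, -4.4]
gripper_width: 0.297
```

```bash
python3 st.py
```

```text
t 11.25 tcp [ 0.563  -0.1264  0.0423] dx,dy to est. seat (mm) -0.4265371487578357 0.2953601626736194
F frame x,y,z -0.33465250713455946 1.595577792937978 -4.421256250608667 torque [ 0.26    0.3183 -0.1782] yaw 0.19125000445184126 toolz [ 0.0001 -0.0001 -1.    ] grip 0.2965145227232435
```

Request:
step_arm(
  moves=[
    [-0.0005,-0.0005,0,0,0,0,0.0],
    [-0.0005,-0.0005,0,0,0,0,0.0],
    [0,0,0.0,0,0,0,0.0],
    [0,0,0.0,0,0,0,0.0],
  ],
)

```text
time: 11.65
tool_pos: [0.5636, -0.127, 0.0421]
tool_rot: [-0.001, -0.096, 0.995, 0.0]
contact_force: [-4.4, 2.5, -2.6]
gripper_width: 0.295
```

```bash
python3 st.py; python3 - <<'E'
from h import *
import pickle
c=camera_info("wrist");p,d=grab_frame("wrist");cv2.imwrite("pics/w8.png",cv2.resize(p[0:300,120:500,::-1],None,fx=2,fy=2,interpolation=cv2.INTER_CUBIC));pickle.dump((c,p,d),open("w8.pkl","wb"))
E
```

```text
t 11.65 tcp [ 0.5636 -0.127   0.0421] dx,dy to est. seat (mm) -0.8854710278539721 0.9896668245308101
F frame x,y,z -3.8820789740561406 3.303273288459158 -2.648015028496736 torque [ 0.4621  0.8413 -0.1046] yaw 0.19133206826075 toolz [-0.0014  0.0004 -1.    ] grip 0.2950493974566111
```

View pics/w8.png

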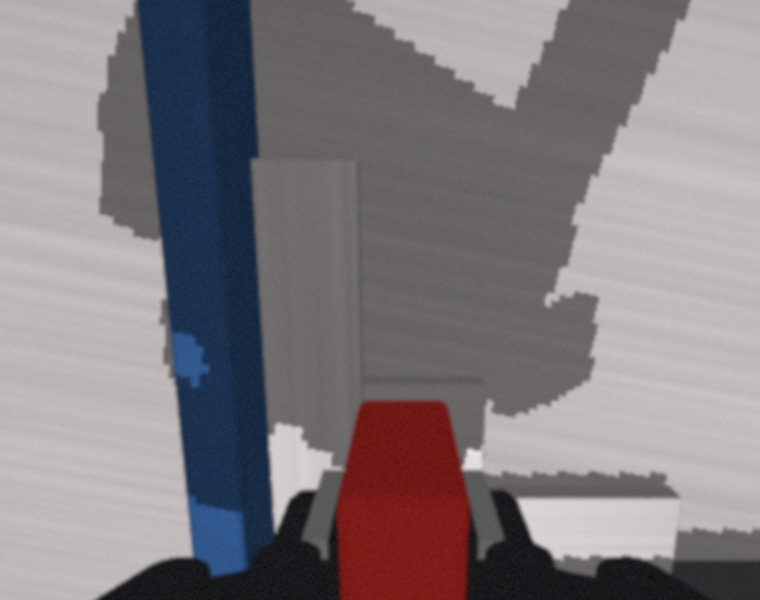

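Back-rail contact has begun at about 4 N, and the leg end touches the blue rail at (255,160). I'll push on in y while measuring the rail angle.

Request:
step_arm(
  moves=[
    [0,-0.0005,0,0,0,0,0.0],
    [0,-0.0005,0,0,0,0,0.0],
    [0,0,0.0,0,0,0,0.0],
    [0,0,0.0,0,0,0,0.0],
  ],
)

```text
time: 12.1
tool_pos: [0.5637, -0.1274, 0.042]
tool_rot: [-0.001, -0.096, 0.995, 0.001]
contact_force: [-4.4, 4.4, -1.7]
gripper_width: 0.294
```

```bash
cat > rail.py <<'E'
from h import *
def lean(c,p,d):
    P,u,v=pts(c,d);hsv=cv2.cvtColor(p,cv2.COLOR_RGB2HSV)[v,u]
    m=(abs(P[:,2]-.044)<.003)&(hsv[:,0]>95)&(hsv[:,0]<130)&(hsv[:,1]>90)&(P[:,0]>.42)&(P[:,0]<.66)&(P[:,1]>-.3)&(P[:,1]<-.1)
    Q=onplane(c,np.c_[u[m],v[m]],.044)[:,:2]
    yaw=.191;e=np.array([np.cos(yaw),np.sin(yaw)]);g=np.array([-e[1],e[0]])
    a=Q@e;b=Q@g;x=[];hi=[];lo=[]
    for t in np.arange(a.min()+.004,a.max()-.004,.005):
        s=abs(a-t)<.0025
        if s.sum()>3:x.append(t);hi.append(b[s].max());lo.append(b[s].min())
    kh=np.polyfit(x,hi,1);kl=np.polyfit(x,lo,1);k=(kh+kl)/2
    return -np.arctan(k[0]),np.polyval(kh,.58-.04),len(x),min(x),max(x),-kh[0],-kl[0]
E
python3 st.py; python3 - <<'E'
from rail import *
import pickle
print(lean(*pickle.load(open("w8.pkl","rb"))))
c=camera_info("wrist");p,d=grab_frame("wrist");print(lean(c,p,d))
print(lean(*pickle.load(open("w2.pkl","rb"))[:3]))
E
```

```text
t 12.1 tcp [ 0.5637 -0.1274  0.042 ] dx,dy to est. seat (mm) -0.9467873587546098 1.4479890144336551
F frame x,y,z -3.4684450658472965 5.142553564673989 -1.7299723360512211 torque [ 0.7515  0.9523 -0.0909] yaw 0.19130809385248737 toolz [-0.0015  0.0015 -1.    ] grip 0.2937384621898428
(np.float64(0.003493211128604713), np.float64(-0.27087677255478104), 25, np.float64(0.42156875847546443), np.float64(0.5415687584754645), np.float64(0.005258689779736623), np.float64(0.0017277608949399054))
(np.float64(-4.396140018053381e-05), np.float64(-0.2710005692051858), 25, np.float64(0.42163451791253154), np.float64(0.5416345179125317), np.float64(0.001459486534571607), np.float64(-0.0015474093349893147))
(np.float64(0.06089916565419662), np.float64(-0.26835032635700934), 33, np.float64(0.40664470152148335), np.float64(0.5666447015214835), np.float64(0.06078603791813995), np.float64(0.06116308859360289))
```

The rail lean is about 0 and forces are about 3 N (x) and 6 N (y). I'll ramp up.

Request:
step_arm(
  moves=[
    [-0.0005,-0.0005,0,0,0,0,0.0],
    [-0.0005,0,0,0,0,0,0.0],
    [0,0,0.0,0,0,0,0.0],
    [0,0,0.0,0,0,0,0.0],
  ],
)

```text
time: 12.55
tool_pos: [0.5638, -0.1275, 0.042]
tool_rot: [-0.002, -0.096, 0.995, 0.001]
contact_force: [-7.3, 4.6, 1.3]
gripper_width: 0.298
```

```bash
python3 st.py
```

```text
t 12.55 tcp [ 0.5638 -0.1275  0.042 ] dx,dy to est. seat (mm) -1.0171492676517595 1.5611950291952919
F frame x,y,z -6.3102461767650455 5.948759851878574 1.2902272682220635 torque [ 1.0108  1.5484 -0.1223] yaw 0.19138632823483226 toolz [-0.0043  0.0021 -1.    ] grip 0.2980903535082994
```

Request:
step_arm(
  moves=[
    [-0.0005,-0.0005,0,0.001,-0.002,0,0.0],
    [-0.0003,-0.0005,0,0.001,-0.002,0,0.0],
    [0,0,0.0,0,0,0,0.0],
    [0,0,0.0,0,0,0,0.0],
  ],
)

```text
time: 12.95
tool_pos: [0.5639, -0.1275, 0.042]
tool_rot: [-0.001, -0.096, 0.995, 0.001]
contact_force: [-11.6, 7.6, 4.9]
gripper_width: 0.297
```

```bash
python3 st.py
```

```text
t 12.95 tcp [ 0.5639 -0.1275  0.042 ] dx,dy to est. seat (mm) -1.0854129773610557 1.556746479020586
F frame x,y,z -9.931132225440786 9.639999276288064 4.8937894355965845 torque [ 1.3739  2.1604 -0.1075] yaw 0.1914544104798459 toolz [-0.0027  0.0027 -1.    ] grip 0.296731441788996
```

About 10 N on each rail, with nearly balanced yaw torque, which means line contact. I'll hold for over a second.

Request:
step_arm(
  moves=[
    [0,0,0,0,0,0,0.0],
    [0,0,0,0,0,0,0.0],
    [0,0,0,0,0,0,0.0],
    [0,0,0,0,0,0,0.0],
  ],
)

```text
time: 13.35
tool_pos: [0.5639, -0.1275, 0.042]
tool_rot: [-0.001, -0.096, 0.995, 0.001]
contact_force: [-11.5, 7.5, 4.8]
gripper_width: 0.293
```

```bash
python3 st.py;python3 - <<'E'
from rail import *
from inhand import fit
import pickle
s=state()
c=camera_info("wrist");p,d=grab_frame("wrist");print(lean(c,p,d))
Q,uu,vv,k=fit(c,p,d,s["tool_pos"],(.004,.03));print("plane",k)
yaw=.1914;e=np.array([np.cos(yaw),np.sin(yaw)]);g=np.array([-e[1],e[0]])
L=np.c_[(Q[:,:2])@e,(Q[:,:2])@g];t=s["tool_pos"][:2]
a,b=[],[]
for x in np.arange(-.08,-.02,.004):
    q=abs(L[:,0]-t@e-x)<.002
    if q.sum()>2:a.append(x);b.append(L[q,1].min())
print("edge",np.polyfit(a,b,1))
P,u,v=pts(c,d)
cv2.imwrite("pics/w9.png",cv2.resize(p[0:300,120:500,::-1],None,fx=2,fy=2,interpolation=cv2.INTER_CUBIC));pickle.dump((c,p,d),open("w9.pkl","wb"))
ps,ds=grab_frame("scene");cv2.imwrite("pics/s9.png",cv2.resize(ps[170:290,200:400,::-1],None,fx=4,fy=4,interpolation=cv2.INTER_CUBIC))
E
```

```text
t 13.35 tcp [ 0.5639 -0.1275  0.042 ] dx,dy to est. seat (mm) -1.1094339900957975 1.5861731155339207
F frame x,y,z -9.843663359880512 9.590301103431608 4.789889687073789 torque [ 1.4246  2.206  -0.152 ] yaw 0.19149641986643573 toolz [-0.0026  0.0027 -1.    ] grip 0.2932915157457334
(np.float64(0.0003928161108093438), np.float64(-0.2710483502534825), 25, np.float64(0.42177770937974174), np.float64(0.5417777093797418), np.float64(0.0022619543334847173), np.float64(-0.0014763220714571657))
plane [-0.0088  0.002   0.0126]
edge [-0.     -0.2721]
```

View pics/w9.png

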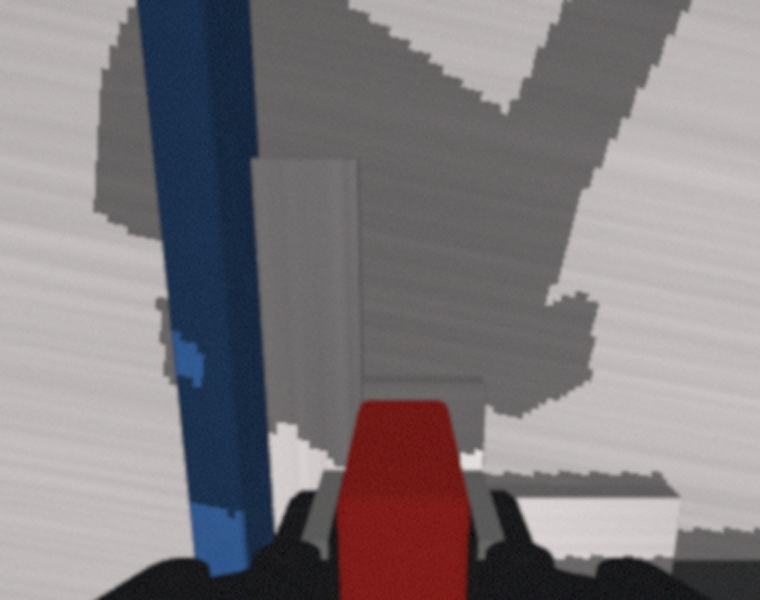

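View pics/s9.png

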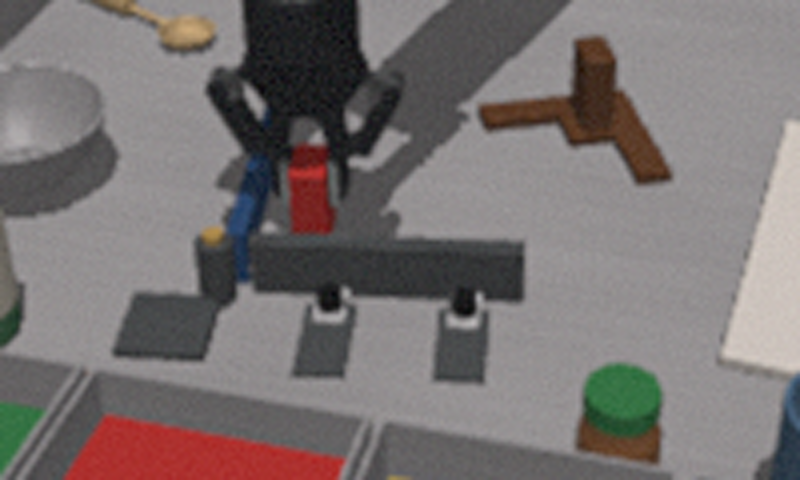

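The picture shows the square's leg flush on the blue rail with no gap (edge slope 0.0, rail lean 0.0004). I'll complete the hold.

Request:
step_arm(
  moves=[
    [0,0,0,0,0,0,0.0],
    [0,0,0,0,0,0,0.0],
    [0,0,0,0,0,0,0.0],
    [0,0,0,0,0,0,0.0],
    [0,0,0,0,0,0,0.0],
    [0,0,0,0,0,0,0.0],
    [0,0,0,0,0,0,0.0],
    [0,0,0,0,0,0,0.0],
  ],
)

```text
time: 14.25
tool_pos: [0.5639, -0.1276, 0.042]
tool_rot: [-0.001, -0.096, 0.995, 0.001]
contact_force: [-11.3, 7.8, 5.6]
gripper_width: 0.296
```

Request:
step_arm(
  moves=[
    [0,0,0,0,0,0,0.0],
    [0,0,0,0,0,0,0.0],
    [0,0,0,0,0,0,0.0],
    [0,0,0,0,0,0,0.0],
    [0,0,0,0,0,0,0.0],
    [0,0,0,0,0,0,0.0],
  ],
)

```text
time: 14.85
tool_pos: [0.5639, -0.1276, 0.042]
tool_rot: [-0.001, -0.096, 0.995, 0.001]
contact_force: [-12.6, 7.7, 5.2]
gripper_width: 0.295
```

```bash
python3 st.py
```

```text
t 14.85 tcp [ 0.5639 -0.1276  0.042 ] dx,dy to est. seat (mm) -1.085061556502153 1.605510670212109
F frame x,y,z -10.87952292356977 9.981260751115748 5.156124007619139 torque [ 1.3822  2.1566 -0.1036] yaw 0.19145483279137432 toolz [-0.0027  0.0027 -1.    ] grip 0.2949270446000923
```

Held for about 1.9 s at ~10 N each. Now I'll back off from the blue rail first, then lift.

Request:
step_arm(
  moves=[
    [0.0,0.003,0,0,0,0,0.0],
    [0.001,0.004,0,-0.002,0.004,0,0.0],
    [0.005,0.005,0,0,0,0,0.0],
    [0.007,0.006,0,0,0,0,0.0],
    [0.007,0.006,0,0,0,0,0.0],
    [0,0,-0.005,0,0,0,0.0],
    [0,0,-0.02,0,0,0,0.0],
    [0,0,-0.04,0,0,0,0.0],
  ],
)

```text
time: 15.65
tool_pos: [0.5394, -0.1085, 0.1046]
tool_rot: [-0.003, -0.096, 0.995, 0.001]
contact_force: [0.0, -0.0, -4.4]
gripper_width: 0.295
```

Request:
step_arm(
  moves=[
    [0,0,-0.04,0,0,0,0.0],
    [0,0,0,0,0,0,0.0],
    [0,0,0,0,0,0,0.0],
  ],
)

```text
time: 15.95
tool_pos: [0.5432, -0.1098, 0.1492]
tool_rot: [0.002, -0.096, 0.995, -0.001]
contact_force: [-0.4, -0.2, -4.8]
gripper_width: 0.298
```

```bash
python3 st.py;python3 - <<'E'
from rail import *
import pickle
s=state()
c=camera_info("wrist");p,d=grab_frame("wrist");print(lean(c,p,d));cv2.imwrite("pics/w10.png",p[:,:,::-1])
plan(s["tool_pos"],rot(s["tool_rot"]),[.475,.288,.147],down(np.pi+.05),10,0.0)
E
```

```text
t 15.95 tcp [ 0.5432 -0.1098  0.1492] dx,dy to est. seat (mm) 15.852819830289425 -19.727691820505207
F frame x,y,z -0.46227237825877016 -0.08083891859362964 -4.790383601142688 torque [ 0.0398 -0.0005  0.0405] yaw 0.1913633913234074 toolz [ 0.0038 -0.0014 -1.    ] grip 0.2977571474159742
(np.float64(0.0014071475086878426), np.float64(-0.2710286032912721), 33, np.float64(0.40706317430448286), np.float64(0.5670631743044829), np.float64(0.0006392191749457717), np.float64(0.0021750776999262386))
[[-0.001,0.04,0.0,0.0,0.0,0.014,0.0],[0.0,0.041,0.0,0.0,0.001,0.014,0.0],[0.0,0.04,0.0,-0.001,0.0,0.014,0.0],[0.001,0.04,0.001,0.0,0.0,0.015,0.0],[0.001,0.041,0.0,0.0,0.001,0.014,0.0],[0.002,0.04,0.0,0.0,0.0,0.014,0.0],[0.003,0.04,0.0,0.0,0.001,0.014,0.0],[0.003,0.041,0.0,0.0,0.0,0.014,0.0]]
[[0.004,0.04,0.001,-0.001,0.0,0.014,0.0],[0.004,0.04,0.0,0.0,0.001,0.014,0.0]]
```

View pics/w10.png

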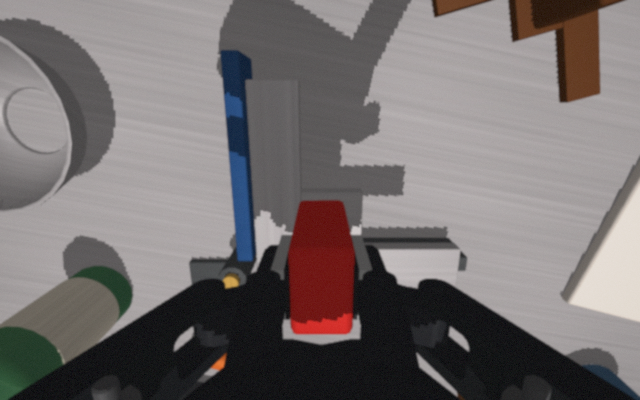

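The square is lifted clear and the rail stays home (lean 0.001). I'll carry it back to the board.

Request:
step_arm(
  moves=[
    [-0.001,0.04,0,0,0,0.014,0.0],
    [0,0.041,0,0,0,0.014,0.0],
    [0,0.04,0,0,0,0.014,0.0],
    [0.001,0.04,0,0,0,0.014,0.0],
    [0.001,0.041,0,0,0,0.014,0.0],
    [0.002,0.04,0,0,0,0.014,0.0],
    [0.003,0.04,0,0,0,0.014,0.0],
    [0.003,0.041,0,0,0,0.014,0.0],
  ],
)

```text
time: 16.8
tool_pos: [0.4853, 0.2102, 0.1445]
tool_rot: [-0.002, -0.039, 0.999, -0.001]
contact_force: [-0.0, -0.2, -3.6]
gripper_width: 0.299
```

Request:
step_arm(
  moves=[
    [0.004,0.04,0,0,0,0.014,0.0],
    [0.004,0.04,0,0,0,0.014,0.0],
    [0,0,0,0,0,0,0.0],
    [0,0,0,0,0,0,0.0],
    [0,0,0,0,0,0,0.0],
  ],
)

```text
time: 17.3
tool_pos: [0.473, 0.2872, 0.1455]
tool_rot: [-0.001, -0.025, 1.0, -0.001]
contact_force: [0.0, 0.7, -3.6]
gripper_width: 0.3
```

```bash
python3 - <<'E'
from inhand import *
s=state();print(s["time"],s["tool_pos"],s["tool_rot"],s["contact_force"])
c=camera_info("wrist");p,d=grab_frame("wrist");cv2.imwrite("pics/w11.png",p[:,:,::-1])
print(fit(c,p,d,s["tool_pos"])[3])
E
```

```text
17.3 [0.473  0.2872 0.1455] [-0.0013 -0.0253  0.9997 -0.0008] [ 0.0074  0.6989 -3.6091]
[-0.0052 -0.0021  0.1162]
```

View pics/w11.png

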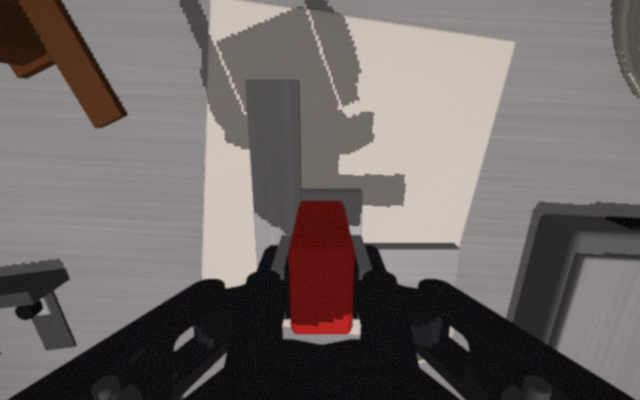

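Request:
step_arm(
  moves=[
    [0,0,0.03,0,0,0,0.0],
    [0,0,0.03,0,0,0,0.0],
    [0,0,0.018,0,0,0,0.0],
    [0,0,0.008,0,0,0,0.0],
    [0,0,0.004,0,0,0,0.0],
    [0,0,0,0,0,0,0.0],
    [0,0,0,0,0,0,0.0],
  ],
)

```text
time: 18.05
tool_pos: [0.4748, 0.2886, 0.0587]
tool_rot: [0.001, -0.025, 1.0, 0.0]
contact_force: [-0.1, 0.3, -3.4]
gripper_width: 0.292
```

Request:
step_arm(
  moves=[
    [0,0,0.001,0,0,0,0.0],
    [0,0,0.001,0,0,0,0.0],
    [0,0,0.001,0,0,0,0.0],
    [0,0,0,0,0,0,0.0],
    [0,0,0,0,0,0,0.0],
  ],
)

```text
time: 18.55
tool_pos: [0.4736, 0.2884, 0.0542]
tool_rot: [-0.0, -0.026, 1.0, -0.0]
contact_force: [-0.4, -0.1, -3.7]
gripper_width: 0.297
```

Still hanging (expected contact at TCP z ≈ 0.051), so I'll lower further.

Request:
step_arm(
  moves=[
    [0,0,0.001,0,0,0,0.0],
    [0,0,0.001,0,0,0,0.0],
    [0,0,0.001,0,0,0,0.0],
    [0,0,0,0,0,0,0.0],
    [0,0,0,0,0,0,0.0],
  ],
)

```text
time: 19.05
tool_pos: [0.4737, 0.2884, 0.0521]
tool_rot: [-0.0, -0.026, 1.0, -0.0]
contact_force: [-4.2, -3.0, 5.0]
gripper_width: 0.297
```

```bash
python3 st.py
```

```text
t 19.05 tcp [0.4737 0.2884 0.0521] dx,dy to est. seat (mm) 8.449943579301156 -423.89490344624227
F frame x,y,z -4.713406724260388 -2.1933548425546974 5.042859263666807 torque [-0.3562  0.6892  0.0122] yaw 0.05126300890330837 toolz [-0.0002 -0.0001 -1.    ] grip 0.2972129729584309
```

It's on the board, so I'll release it and rise.

Request:
step_arm(
  moves=[
    [0,0,0,0,0,0,0.035],
    [0,0,0,0,0,0,0.06],
    [0,0,0,0,0,0,0.0854],
    [0,0,0,0,0,0,0.0854],
    [0,0,0,0,0,0,0.0854],
    [0,0,0,0,0,0,0.0854],
  ],
)

```text
time: 19.65
tool_pos: [0.4737, 0.2883, 0.0512]
tool_rot: [0.0, -0.026, 1.0, 0.0]
contact_force: [0.3, 0.3, 0.6]
gripper_width: 1.004
```

```bash
python3 st.py; python3 -c "
from h import *
p,d=grab_frame('wrist');cv2.imwrite('pics/w12.png',p[:,:,::-1])"
```

```text
t 19.65 tcp [0.4737 0.2883 0.0512] dx,dy to est. seat (mm) 8.475460935426401 -423.8496001740378
F frame x,y,z 0.3458669452311115 0.2244804174672115 0.6248873164421539 torque [-0.0043 -0.0092  0.0319] yaw 0.05115293896139006 toolz [ 0.  0. -1.] grip 1.0037648422230792
```

View pics/w12.png

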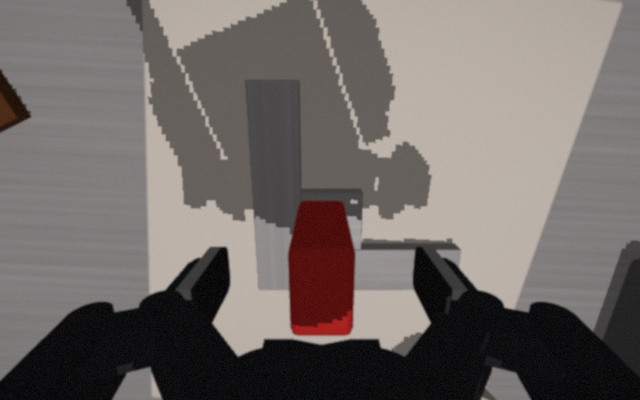

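The gripper is open and the handle stands free between the fingers. Moving straight up.

Request:
step_arm(
  moves=[
    [0,0,-0.03,0,0,0,0.0854],
    [0,0,-0.04,0,0,0,0.0854],
    [0,0,-0.045,0,0,0,0.0854],
    [0,0,-0.045,0,0,0,0.0854],
    [0.03,0,-0.035,0,0,0,0.0854],
    [0.04,-0.01,0,0,0,0,0.0854],
    [0,0,0,0,0,0,0.0854],
    [0,0,0,0,0,0,0.0854],
  ],
)

```text
time: 20.5
tool_pos: [0.4039, 0.2747, 0.2463]
tool_rot: [0.0, -0.026, 1.0, 0.0]
contact_force: [-0.2, 0.4, 0.3]
gripper_width: 0.999
```

```bash
python3 - <<'E'
from inhand import *
from rail import lean
s=state();print(s["time"],s["tool_pos"],s["contact_force"],s["gripper_width"])
c=camera_info("wrist");p,d=grab_frame("wrist");cv2.imwrite("pics/w13.png",p[:,:,::-1])
P,u,v=pts(c,d);m=(abs(P[:,2]-.022)<.006)&(P[:,0]>.37)&(P[:,0]<.53)&(P[:,1]>.23)&(P[:,1]<.39)&(v<300)
hsv=cv2.cvtColor(p,cv2.COLOR_RGB2HSV)[v,u];m&=hsv[:,1]<60
Q=P[m];A=np.c_[Q[:,0]-.47,Q[:,1]-.29,np.ones(len(Q))];print(len(Q),np.linalg.lstsq(A,Q[:,2],rcond=None)[0])
p2,d2=grab_frame("top");cv2.imwrite("pics/t13.png",cv2.resize(p2[90:250,170:430,::-1],None,fx=3,fy=3,interpolation=cv2.INTER_CUBIC))
c2=camera_info("top");print("lean top",lean(c2,p2,d2))
E
```

```text
20.5 [0.4039 0.2747 0.2463] [-0.2294  0.4063  0.2692] 0.9988229002178767
3523 [ 0.0033 -0.0039  0.0224]
lean top (np.float64(-0.0003431068730060307), np.float64(-0.2734412642524771), 19, np.float64(0.4067293936834163), np.float64(0.5667293936834165), np.float64(0.0007637315355281864), np.float64(-0.0014499453084678086))
```

View pics/w13.png

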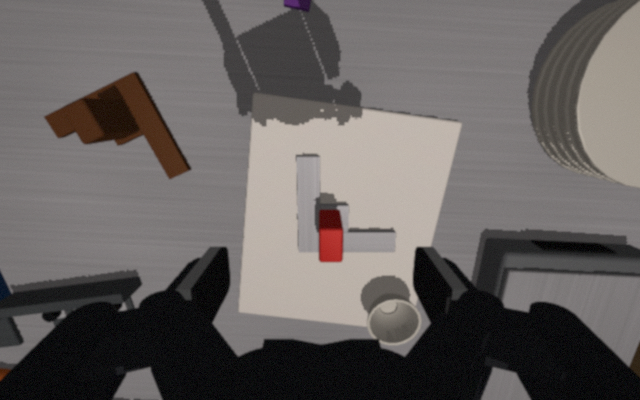

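View pics/t13.png

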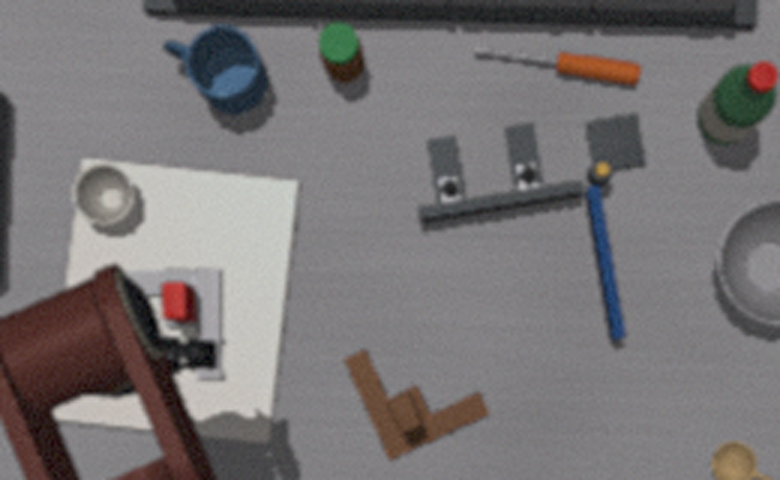

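The square lies flat on the board at wrist-view (330,235), the blue rail is square to the back rail (top view), and the bystanders haven't moved. Handing in.

```bash
python3 -c "
from plant import *
job_done();print(state()['time'])"
```

```text
the job is handed in; nothing more can be done
the job is handed in; nothing more can be done
```

I pressed the steel square into the frame's inside corner, pushed the blue end rail home, laid the square back flat on the white board and let go. I handed the job in at about 20.6 s of the 64 s allowed.

- **Pressing:** Readings settled at about 10–11 N on the back rail and 10 N on the blue rail, and I held that for about 1.9 s. The highest reading I saw was 10.9 N; I read forces only between moves, so anything shorter would not show.
- **Fit:** While held, the square's visible edge matched the blue rail's direction and the rail's lean measured 0.0004 rad. The gripper hid the back-rail edge, so flushness there rests on the balanced twist at the wrist rather than on a picture.
- **Tilt while pressing:** The plate leaned about 0.009 rad, under 0.1 mm over its thickness. The wrist also read roughly 9–10 N upward, which I take to be friction against the rails.
- **After release:** The top camera puts the rail's lean at −0.0003 rad and the wrist camera put it at 0.0014 rad after the lift; the difference is about the measuring error. The square's top is 22.4 mm above the counter, as expected when flat on the 12 mm board, and the gripper is open and clear.
- **Other things:** The brown look-alike and the listed things near the board and frame looked unmoved in the last pictures. The spoon was only partly in view.

No check failed.

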